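# Hang the impeller caddy on the cleat board

### The job

Hang the blue caddy of stirrer impellers on the cleat of the grey board: tip its top back towards the board by some 15 degrees so that its angled rear strip goes over the cleat, then let it down upright until the strip drops in behind the cleat and locks, fully home and square to the board, with the whole strip on the cleat. Leave the grey caddy alone.

Things in the scene. Friction and masses are not known exactly. Their poses are not given: they have to be found in the camera images.
- blue_caddy: blue caddy, 0.3-0.48 kg, mm. Tray 80 (x) x 110 (y) x 55 high with impellers in it, back plate 118 high, two cheeks bearing a black square grip bar over the tray: 14 x 14 in section, 102 long along y, centre at x 0, z 150, free below. Origin: centre of underside; z up, +x to the rear. Two rubber bumpers at z 15 reach back to x 72. Stands upright on the bench, +x within 25 degrees of world +y
- strip (a point): middle of the lower edge of the blue caddy's angled strip, at x 70, y 0, z 76 mm of the caddy; axes as the caddy's. The strip is steel, 4 mm thick, 100 wide (y), and slopes from the back plate (x 40, z 114) back and down to this edge
- cleat_board: fixed upright grey board, mm: 280 wide (y), 14 thick, 145 high, foot behind. Origin: foot of its front face, mid-width, on the bench; z up, front looks along -x. Cleat on the front: aluminium, 4 thick, 200 wide, leans out from the face (z 100) up to its free edge (x -30, z 138): a V groove open above. Hung, the caddy has the board's axes, origin at x -72, z 33, strip edge at x -2, z 109
- grey_caddy: bystander: plain grey caddy of the same tray, cheeks and grip bar, holding stoppers, without strip and bumpers; origin as the blue one's. To be left alone

How it is judged:
On the way:
1. the blue caddy, its top tipped towards the board by more than 5 degrees, has its strip's lower edge above or in the groove behind the cleat (angle between blue_caddy's own x axis and vertical above 1.658 rad and angle between blue_caddy's own z axis and vertical below 0.8 rad and x of strip in the frame of cleat_board between -0.034 and 0.01 m and z of strip in the frame of cleat_board between 0.103 and 0.2 m and y of strip in the frame of cleat_board between -0.06 and 0.06 m), for 0.1 s.
At the end, for the whole second after the job is handed in: the blue caddy hangs at rest on the cleat, borne by the board: the lower edge of its strip in the groove, within 14 mm of the board's face, 100 to 122 mm above the bench and within 50 mm of the cleat's middle; the caddy upright within 7 degrees and square to the board within 8.5 degrees (x of strip in the frame of cleat_board above -0.014 m and z of strip in the frame of cleat_board between 0.1 and 0.122 m and y of strip in the frame of cleat_board between -0.05 and 0.05 m and angle between blue_caddy's own z axis and vertical below 0.12 rad and angle between the x axis of blue_caddy and the x axis of cleat_board, either way round below 0.15 rad and contact force between blue_caddy and cleat_board above 1 N and linear speed of blue_caddy below 0.02 m/s and angular speed of blue_caddy below 0.1 rad/s); the robot touches nothing.
It fails at once if the grey caddy is shifted by more than 30 mm or tipped by more than 20 degrees (distance of grey_caddy from where it was at the start of the episode above 0.03 m or angle between grey_caddy's own z axis and vertical above 0.35 rad).
It also fails if it takes over 42 s, if anything falls off the work surface, if the arm or the gripper's body presses on something with over 40 N, if the wrist force passes 120 N, or if a joint passes its speed limit or range.

### The arm

A 6-joint arm with a two-finger parallel gripper is mounted at the origin on the work surface. World frame = base frame: x ahead of the robot, y to its left, z up, the work surface at z = 0. Lengths are in m, angles in rad, forces in N, time in s.
With the tool pointing down it reaches from about 0.275 to 0.825 m from the base axis. Payload 4.9 kg.
Tool frame: the origin (TCP) lies midway between the tips of the shut fingers; the grasp point (between the pads) lies ctrl.grasp_offset behind it (ctrl.grasp_offset is the distance from the TCP to the grasp point, in m); y points along the fingers, z is the direction in which the jaws open and shut, and the axes are right-handed (so a half turn about y gives the same grasp; the last joint's range is limited). The gripper opens to 85 mm and grips with 20 to 120 N. Pads are 22 mm wide; open, the fingers measure 114 mm over their backs; the gripper's body (76 mm by 85 mm) begins 54 mm behind the grasp point. The pads swing forward as they close: fully open they stand 13 mm farther back than shut.
Start: joints at [-1.285, 0.326, -0.193, 1.052, 0, 1.437], TCP at [0.224, -0.502, 0.231] pointing down, gripper open.
Joint ranges: [-2.65, 2.65], [-0.97, 1.79], [-1.3, 1.35], [-1.93, 2.1], [-1.47, 1.37], [-3.14, 3.14]. Speed limits (rad/s): [2.57, 2.57, 3.14, 3.14, 3.14, 3.14].

### API

Orientations are given as a rotation vector (axis times angle).
In Python, from plant import sensors, get_image, ctrl, silhouettes gives the robot as it stands. The module is installed in compiled form; this text tells all that it offers.
- The arm moves only by the tool servo_tool, never from a script. Its argument "moves" is a list of rows, each an object of numbers: "tx", "ty", "tz": the shift along the tool's x, y, z in cm; "ax", "ay", "az": the turn, a rotation vector about the tool's x, y, z in degrees; "jaw": the opening in per cent of the stroke, from 0 (shut) to 100 (fully open). A call has 1 to 20 rows; each row shifts and turns the commanded pose from where the row before left it, along the tool's axes as they then stand; what a row does not reach is not made up. A row lasts 1/8 s, in which the tool goes at most 62.5 mm and 10.7 degrees, less where a joint would pass 70% of its speed; a pose out of reach is approached as far as the arm can. A call is refused whole if a number of a shift passes 6.25 or a number of a turn 10.7, either way. A call with a gripper value outside its range is refused whole. The fingers move at their own pace and stop on an object; the grip force is fixed at half the most. Time passes only in rows, so rows that do not move let the fingers close. It gives the time, the measured TCP pose, the force and the opening at its end, in the units of the state.
- sensors.get_state(): the state, without advancing time (a new reading comes with each control period).
- get_image(name): name is "scene" or "top" or "wrist"; returns a dict with "img" (400x640x3 uint8, red, green, blue), "K" (3x3 intrinsics, pixels), "k1" (the pictures are not rectified: a ray, as slopes to the right and down, at radius r is drawn at 1 + k1 r^2 times it, then the intrinsics apply), "position" and "rotation" of the camera in the world. Camera axes: x right, y down, z forward; pixel columns grow to the right and rows downward; lengths in m; the calibration is good to about 2 mm. A picture is of the moment at which its call begins. There is no depth.
- ctrl.close_job(): hands the job in, once; it reports no verdict.
Trained networks look in a picture, given as the dict that the camera call returned (one of the last four; its "shot" number tells which), for a name from the list of things; names that differ only in an ending like _2 or _b are one class to them, and where a whole thing is asked for, a point or a joint stands for the part that bears it (a point fixed in the world has none). Each returns a list of dicts, best first, with "p" (0 to 1); they miss things now and then, are a little off and sometimes report something else, mostly with a low value. They report only what shows in the picture. A call takes as long as a camera call.
- silhouettes(target, picture): "pixels" (400x640 bool, what is visible of it) and "extent" ([centre column, centre row, width, height] in pixels, round what is visible of it).
The state is a dict: "time_s": time; "qpos": joint angles; "joint_velocities": joint speeds; "tau": joint torques, N m; "position": TCP position; "orientation": TCP orientation; "ft_force": force on the tool from outside, world axes, zero at the start; "torque": the same for the moment, N m; "grip_width": opening from 0.0 (shut) to 1.0 (fully open).
Only numpy, scipy, OpenCV 4.12 (cv2) and the standard library are available. Lean on these libraries where they do the work, as an engineer would, in place of code of your own. Each camera call takes 0.05 s, during which the arm holds its last target. There are 200 camera calls.

## Working session

There is one attempt and no reset: what is moved stays moved. The work goes in short steps, Python scripts to look and compute and a tool call to move; the robot and the scene stay as the last step left them, time stands still between calls to the robot, and variables do not carry over. Pictures are saved under pics/ and viewed, about 8 in all and at most 12, crops included, and the job is handed in when it is done.

Besides the shell and the picture viewer there is one more tool, called after "Request:" by a JSON object that holds its "api" and its "payload", one argument or row to a line. servo_tool: Moves the arm, as the interface text tells. Its arguments: {"type":"object","properties":{"moves":{"type":"array","items":{"type":"object","properties":{"tx":{"type":"number"},"ty":{"type":"number"},"tz":{"type":"number"},"ax":{"type":"number"},"ay":{"type":"number"},"az":{"type":"number"},"jaw":{"type":"number"}}}}},"required":["moves"]}

```bash
mkdir -p pics
python3 - <<'E'
from plant import sensors,get_image,ctrl,silhouettes
import cv2,numpy as np,pickle
s=sensors.get_state();print({k:np.round(v,3).tolist() for k,v in s.items()});print(ctrl.grasp_offset)
D={}
for n in("scene","top"):
    im=get_image(n);D[n]=im
    print(n,im['K'].tolist(),im['k1'],np.round(im['position'],3),np.round(im['rotation'],3).tolist())
    for t in("blue_caddy","grey_caddy","cleat_board"):
        r=silhouettes(t,im)
        print(t,[(round(x['p'],2),np.round(x['extent'],1).tolist()) for x in r])
        D[n+t]=r
pickle.dump(D,open('d.pkl','wb'))
cv2.imwrite('pics/a.png',D['scene']['img'][...,::-1]);cv2.imwrite('pics/b.png',D['top']['img'][...,::-1])
E
```

```text
{'time_s': 0.0, 'qpos': [-1.285, 0.327, -0.194, 1.052, -0.0, 1.437], 'joint_velocities': [0.0, -0.0, -0.0, 0.001, 0.002, -0.001], 'tau': [0.001, -44.34, 26.244, 0.015, -0.0, 0.0], 'position': [0.224, -0.502, 0.23], 'orientation': [-0.424, 1.992, -1.988], 'ft_force': [-0.048, -0.4, -0.991], 'torque': [0.012, -0.012, -0.097], 'grip_width': 1.002}
0.0187
scene [[494.23930830281927, 0.0, 318.7495945475264], [0.0, 494.23930830281927, 211.1724704858282], [0.0, 0.0, 1.0]] -0.040175679875975694 [1.278 0.054 1.006] [-1.863, -1.802, 0.635]
blue_caddy [(0.71, [272.2, 259.4, 59.1, 80.0])]
grey_caddy [(0.58, [225.6, 183.4, 33.7, 74.7])]
cleat_board [(0.71, [456.6, 188.2, 87.9, 113.5])]
top [[516.3109494729802, 0.0, 332.7783503802108], [0.0, 516.3109494729802, 198.62738365251127], [0.0, 0.0, 1.0]] -0.004627506114713286 [0.349 0.083 1.044] [-2.131, 2.125, -0.207]
blue_caddy [(0.92, [385.8, 129.3, 62.5, 84.4]), (0.32, [154.7, 236.8, 88.9, 169.2])]
grey_caddy [(0.97, [453.1, 246.5, 53.9, 66.6])]
cleat_board [(0.85, [154.8, 237.4, 84.7, 169.1])]
```

View pics/a.png

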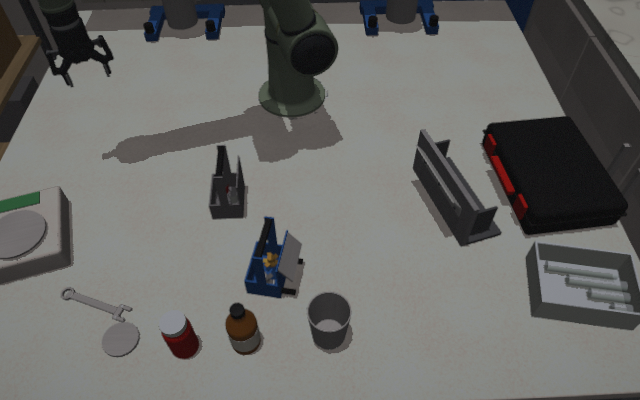

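View pics/b.png

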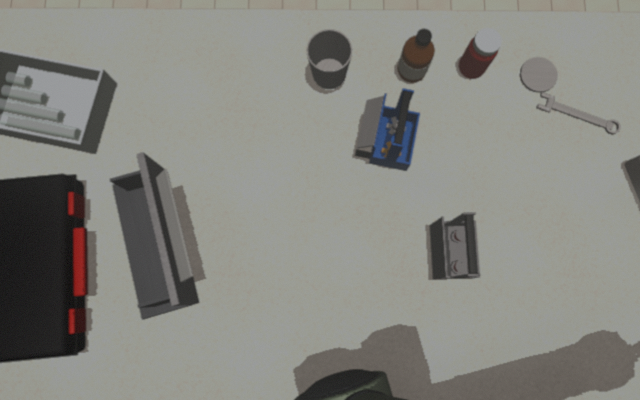

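```bash
cat > h.py <<'E'
import cv2,numpy as np,pickle
from scipy.spatial.transform import Rotation as R
def proj(P,im):
    Rm=np.array(im['rotation']); Rm=Rm if Rm.ndim==2 else R.from_rotvec(Rm).as_matrix()
    c=(np.atleast_2d(P)-im['position'])@Rm; u=c[:,:2]/c[:,2:]
    u=u*(1+im['k1']*(u**2).sum(1,keepdims=True)); K=np.array(im['K'])
    return u*[K[0,0],K[1,1]]+K[:2,2]
def ray(px,im,z):
    Rm=np.array(im['rotation']); Rm=Rm if Rm.ndim==2 else R.from_rotvec(Rm).as_matrix()
    K=np.array(im['K']); d=(np.array(px,float)-K[:2,2])/[K[0,0],K[1,1]]; u=d.copy()
    for _ in range(8): u=d/(1+im['k1']*(u@u))
    v=Rm@np.r_[u,1]; p=np.array(im['position']); return p+v*(z-p[2])/v[2]
def box(x0,x1,y0,y1,z0,z1): return np.array([[x,y,z] for x in(x0,x1) for y in(y0,y1) for z in(z0,z1)],float)/1e3
def slab(xa,za,xb,zb,w,t=4):
    return np.array([[x+d,y,z] for x,z in((xa,za),(xb,zb)) for y in(-w,w) for d in(-t/2,t/2)],float)/1e3
GREY=[box(-40,40,-55,55,0,55),box(-7,7,-51,51,143,157)]+[box(-12,12,a,a+4,50,157) for a in(-55,51)]
BLUE=GREY+[box(36,40,-55,55,0,118),slab(40,114,70,76,50)]+[box(40,72,a-8,a+8,7,23) for a in(-40,40)]
BOARD=[box(0,14,-140,140,0,145),slab(0,100,-30,138,100)]
def mask(parts,T,im,s=4):
    m=np.zeros((400*s,640*s),np.uint8)
    for p in parts:
        q=proj(p@T[:3,:3].T+T[:3,3],im); cv2.fillConvexPoly(m,cv2.convexHull(((q+.5)*s).round().astype(np.int32)),1)
    return m
def T(x,y,z,yaw,pitch=0):
    M=np.eye(4);M[:3,:3]=R.from_euler('ZY',[yaw,pitch]).as_matrix();M[:3,3]=x,y,z;return M
E
python3 - <<'E'
from h import *
from scipy.optimize import minimize
D=pickle.load(open('d.pkl','rb'))
def fit(name,parts,x0,foot=False):
    obs=[(D[c],cv2.resize(D[c+name][0]['pixels'].astype(np.uint8),None,fx=4,fy=4,interpolation=0)) for c in("top","scene")]
    def f(v):
        pp=parts+([box(0,v[3]*100,-140,140,0,10)] if foot else [])
        e=0
        for im,o in obs:
            m=mask(pp,T(v[0],v[1],0,v[2]),im); e+=1-(m&o).sum()/(m|o).sum()
        return e
    best=min((minimize(f,x0+d,method='Nelder-Mead',options=dict(initial_simplex=np.array([x0+d]+[x0+d+r for r in np.diag([.02,.02,.15,.2][:len(x0)])]),xatol=1e-4,fatol=1e-4)) for d in [np.array([0,0,a,0][:len(x0)]) for a in(-.15,.15)]),key=lambda r:r.fun)
    print(name,best.x.round(4),'yaw deg',np.degrees(best.x[2]).round(1),best.fun); return best.x
r={}
for n,p,z in(("blue_caddy",BLUE,.06),("grey_caddy",GREY,.06),("cleat_board",BOARD,.07)):
    e=D["top"+n][0]['extent']; g=ray(e[:2],D["top"],z)
    r[n]=fit(n,p,np.r_[g[:2],np.pi/2,[.8][:n[0]=='c']],n[0]=='c')
pickle.dump(r,open('r.pkl','wb'))
out=np.zeros((600,800,3),np.uint8)
def crop(c,x0,x1,y0,y1,k,ox,oy):
    im=D[c]; big=cv2.resize(im['img'][...,::-1][y0:y1,x0:x1],None,fx=k,fy=k,interpolation=cv2.INTER_CUBIC)
    for n,p in(("blue_caddy",BLUE),("grey_caddy",GREY),("cleat_board",BOARD)):
        M=T(r[n][0],r[n][1],0,r[n][2])
        for q in p:
            h=cv2.convexHull((((proj(q@M[:3,:3].T+M[:3,3],im)+.5-[x0,y0])*k)).round().astype(np.int32)); cv2.polylines(big,[h],True,(0,255,255),1)
    out[oy:oy+big.shape[0],ox:ox+big.shape[1]]=big
crop("top",105,205,145,325,3,0,0)
crop("top",345,430,80,180,3,310,0)
crop("scene",405,505,120,250,2,570,0)
crop("scene",240,310,210,300,3,310,320)
crop("top",420,485,205,285,3,540,320)
cv2.imwrite('pics/c.png',out)
E
```

```text
blue_caddy [ 0.6679 -0.0513  1.3726] yaw deg 78.6 0.1616736611759313
grey_caddy [ 0.4384 -0.1652  1.6025] yaw deg 91.8 0.14634593011472585
cleat_board [0.4692 0.3777 1.8571 1.1403] yaw deg 106.4 0.11980551779866844
```

View pics/c.png

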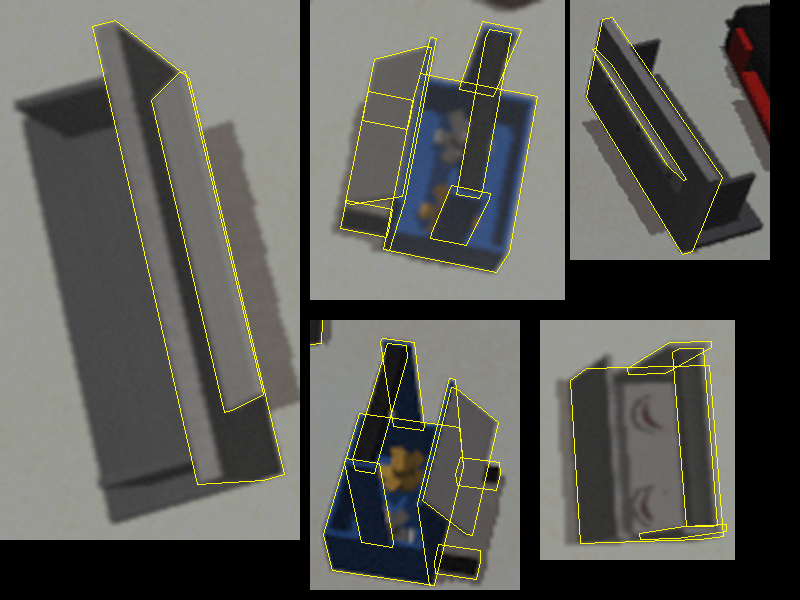

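```bash
cat >> h.py <<'E'
def cad(bar,yaw,pitch=0):
    "tool pose (TCP, R) holding the bar at world point bar, caddy yaw/pitch; tool y down, z=+-caddy x"
    C=R.from_euler('ZY',[yaw,pitch]).as_matrix()
    t=np.c_[-SG*C[:,1],-C[:,2],SG*C[:,0]]
    return np.array(bar)-C[:,2]*.0187,t
SG=1
def rows(target,N):
    from plant import sensors
    s=sensors.get_state(); p0=s['position']; R0=R.from_rotvec(s['orientation']).as_matrix()
    p,Rt=target; w=R.from_matrix(R0.T@Rt).as_rotvec()/N
    A=sum(R0@R.from_rotvec(k*w).as_matrix() for k in range(N)); t=np.linalg.solve(A,np.array(p)-p0)*100
    print(N,'rows t',t.round(3),'a',np.degrees(w).round(2),'tot',(t*N).round(2),np.degrees(w*N).round(2))
def bw(x,z,y=0):
    r=pickle.load(open('r.pkl','rb'))['cleat_board']; c,s=np.cos(r[2]),np.sin(r[2])
    return np.array([r[0]+c*x-s*y,r[1]+s*x+c*y,z])
def barfromstrip(sx,sz,th):
    "bar point in board x,z for strip edge at (sx,sz), pitch th"
    c,s=np.cos(th),np.sin(th); return sx-(.070*c-.074*s),sz-(-.070*s-.074*c)
E
python3 - <<'E'
import h; from h import *
from plant import sensors
s=sensors.get_state(); M=R.from_rotvec(s['orientation']).as_matrix(); print(M.round(3))
print('toolz yaw',np.degrees(np.arctan2(M[1,2],M[0,2])))
r=pickle.load(open('r.pkl','rb'));b=r['blue_caddy']
for h.SG in(1,-1):
    rows(cad([b[0],b[1],.25],b[2]),14)
E
```

```text
[[-0.913 -0.     0.408]
 [-0.408  0.    -0.913]
 [-0.    -1.    -0.   ]]
toolz yaw -65.94726721473013
14 rows t [-4.173e+00 -1.000e-03  4.280e+00] a [  0.   -10.33  -0.  ] tot [-5.842e+01 -1.000e-02  5.992e+01] [ 0.0000e+00 -1.4459e+02 -2.0000e-02]
14 rows t [-3.626 -0.    -2.817] a [0.   2.53 0.  ] tot [-5.076e+01 -1.000e-02 -3.944e+01] [1.000e-02 3.541e+01 0.000e+00]
```

Request:
{"api": "servo_tool", "payload": {
  "moves": [
    {"ay": -10.33},
    {"ay": -10.33},
    {"ay": -10.33},
    {"ay": -10.33},
    {"ay": -10.33},
    {"ay": -10.33},
    {"ay": -10.33},
    {"ay": -10.33},
    {"ay": -10.33},
    {"ay": -10.33},
    {"ay": -10.33},
    {"ay": -10.33},
    {"ay": -10.33},
    {"ay": -10.33}
  ]
}}

```text
$.moves[0]: bad value
```

Run:
```python
import h; from h import *
b=pickle.load(open('r.pkl','rb'))['blue_caddy']
rows(cad([b[0],b[1],.25],b[2]),14)
```

```text
14 rows t [-4.173e+00 -1.000e-03  4.280e+00] a [  0.   -10.33  -0.  ] tot [-5.842e+01 -1.000e-02  5.992e+01] [ 0.0000e+00 -1.4459e+02 -2.0000e-02]
```

Request:
{"api": "servo_tool", "payload": {
  "moves": [
    {"tx": 0, "ty": 0, "tz": 0, "ax": 0, "ay": -10.3, "az": 0, "jaw": 100},
    {"tx": 0, "ty": 0, "tz": 0, "ax": 0, "ay": -10.3, "az": 0, "jaw": 100},
    {"tx": 0, "ty": 0, "tz": 0, "ax": 0, "ay": -10.3, "az": 0, "jaw": 100},
    {"tx": 0, "ty": 0, "tz": 0, "ax": 0, "ay": -10.3, "az": 0, "jaw": 100},
    {"tx": 0, "ty": 0, "tz": 0, "ax": 0, "ay": -10.3, "az": 0, "jaw": 100},
    {"tx": 0, "ty": 0, "tz": 0, "ax": 0, "ay": -10.3, "az": 0, "jaw": 100},
    {"tx": 0, "ty": 0, "tz": 0, "ax": 0, "ay": -10.3, "az": 0, "jaw": 100},
    {"tx": 0, "ty": 0, "tz": 0, "ax": 0, "ay": -10.3, "az": 0, "jaw": 100},
    {"tx": 0, "ty": 0, "tz": 0, "ax": 0, "ay": -10.3, "az": 0, "jaw": 100},
    {"tx": 0, "ty": 0, "tz": 0, "ax": 0, "ay": -10.3, "az": 0, "jaw": 100},
    {"tx": 0, "ty": 0, "tz": 0, "ax": 0, "ay": -10.3, "az": 0, "jaw": 100},
    {"tx": 0, "ty": 0, "tz": 0, "ax": 0, "ay": -10.3, "az": 0, "jaw": 100},
    {"tx": 0, "ty": 0, "tz": 0, "ax": 0, "ay": -10.3, "az": 0, "jaw": 100},
    {"tx": 0, "ty": 0, "tz": 0, "ax": 0, "ay": -10.3, "az": 0, "jaw": 100}
  ]
}}

```text
time_s: 2.15
position: [0.2242, -0.5023, 0.2313]
orientation: [-1.565, 0.156, -0.156]
ft_force: [0.1, -0.3, -0.1]
grip_width: 0.997
```

Run:
```python
import h; from h import *
b=pickle.load(open('r.pkl','rb'))['blue_caddy']
rows(cad([b[0],b[1],.25],b[2]),14)
```

```text
14 rows t [ 2.471 -0.     3.784] a [ 0. -0. -0.] tot [34.6  -0.   52.97] [ 0.   -0.05 -0.  ]
```

Request:
{"api": "servo_tool", "payload": {
  "moves": [
    {"tx": 2.47, "ty": 0, "tz": 3.78, "ax": 0, "ay": 0, "az": 0, "jaw": 100},
    {"tx": 2.47, "ty": 0, "tz": 3.78, "ax": 0, "ay": 0, "az": 0, "jaw": 100},
    {"tx": 2.47, "ty": 0, "tz": 3.78, "ax": 0, "ay": 0, "az": 0, "jaw": 100},
    {"tx": 2.47, "ty": 0, "tz": 3.78, "ax": 0, "ay": 0, "az": 0, "jaw": 100},
    {"tx": 2.47, "ty": 0, "tz": 3.78, "ax": 0, "ay": 0, "az": 0, "jaw": 100},
    {"tx": 2.47, "ty": 0, "tz": 3.78, "ax": 0, "ay": 0, "az": 0, "jaw": 100},
    {"tx": 2.47, "ty": 0, "tz": 3.78, "ax": 0, "ay": 0, "az": 0, "jaw": 100},
    {"tx": 2.47, "ty": 0, "tz": 3.78, "ax": 0, "ay": 0, "az": 0, "jaw": 100},
    {"tx": 2.47, "ty": 0, "tz": 3.78, "ax": 0, "ay": 0, "az": 0, "jaw": 100},
    {"tx": 2.47, "ty": 0, "tz": 3.78, "ax": 0, "ay": 0, "az": 0, "jaw": 100},
    {"tx": 2.47, "ty": 0, "tz": 3.78, "ax": 0, "ay": 0, "az": 0, "jaw": 100},
    {"tx": 2.47, "ty": 0, "tz": 3.78, "ax": 0, "ay": 0, "az": 0, "jaw": 100},
    {"tx": 2.47, "ty": 0, "tz": 3.78, "ax": 0, "ay": 0, "az": 0, "jaw": 100},
    {"tx": 2.47, "ty": 0, "tz": 3.78, "ax": 0, "ay": 0, "az": 0, "jaw": 100},
    {"tx": 0, "ty": 0, "tz": 0, "ax": 0, "ay": 0, "az": 0, "jaw": 100}
  ]
}}

```text
time_s: 4.03
position: [0.672, -0.052, 0.2305]
orientation: [-1.565, 0.158, -0.158]
ft_force: [1.0, -0.1, -1.2]
grip_width: 1.004
```

Run:
```python
import h; from h import *
from plant import get_image
b=pickle.load(open('r.pkl','rb'))['blue_caddy']
im=get_image('wrist'); print(np.round(im['position'],3))
rows(cad([b[0],b[1],.15],b[2]),5)
o=im['img'][...,::-1].copy(); M=T(b[0],b[1],0,b[2])
for q in BLUE: cv2.polylines(o,[cv2.convexHull(proj(q@M[:3,:3].T+M[:3,3],im).round().astype(np.int32))],True,(0,255,255),1)
cv2.imwrite('pics/d.png',o)
```

```text
[ 0.603 -0.037  0.373]
5 rows t [-0.064  1.984  0.031] a [ 0.   -0.05 -0.01] tot [-0.32  9.92  0.16] [ 0.02 -0.27 -0.05]
```

View pics/d.png

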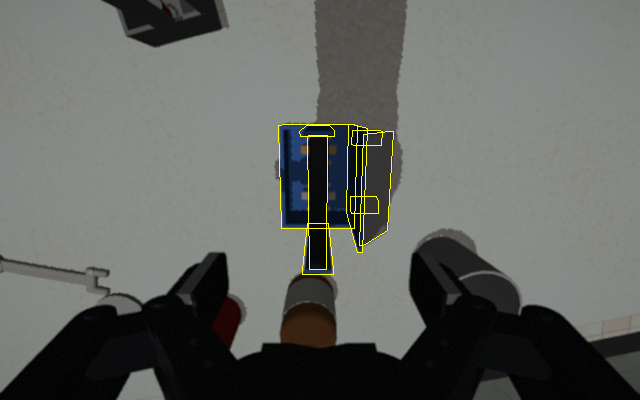

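Request:
{"api": "servo_tool", "payload": {
  "moves": [
    {"tx": -0.06, "ty": 2, "tz": 0, "ax": 0, "ay": 0, "az": 0, "jaw": 100},
    {"tx": -0.06, "ty": 2, "tz": 0, "ax": 0, "ay": 0, "az": 0, "jaw": 100},
    {"tx": -0.06, "ty": 2, "tz": 0, "ax": 0, "ay": 0, "az": 0, "jaw": 100},
    {"tx": -0.06, "ty": 2, "tz": 0.05, "ax": 0, "ay": 0, "az": 0, "jaw": 100},
    {"tx": -0.06, "ty": 1.9, "tz": 0.05, "ax": 0, "ay": 0, "az": 0, "jaw": 100},
    {"tx": 0, "ty": 0, "tz": 0, "ax": 0, "ay": 0, "az": 0, "jaw": 0},
    {"tx": 0, "ty": 0, "tz": 0, "ax": 0, "ay": 0, "az": 0, "jaw": 0},
    {"tx": 0, "ty": 0, "tz": 0, "ax": 0, "ay": 0, "az": 0, "jaw": 0},
    {"tx": 0, "ty": 0, "tz": 0, "ax": 0, "ay": 0, "az": 0, "jaw": 0},
    {"tx": 0, "ty": 0, "tz": 0, "ax": 0, "ay": 0, "az": 0, "jaw": 0},
    {"tx": 0, "ty": 0, "tz": 0, "ax": 0, "ay": 0, "az": 0, "jaw": 0},
    {"tx": 0, "ty": 0, "tz": 0, "ax": 0, "ay": 0, "az": 0, "jaw": 0},
    {"tx": 0, "ty": 0, "tz": 0, "ax": 0, "ay": 0, "az": 0, "jaw": 0}
  ]
}}

```text
time_s: 5.7
position: [0.6685, -0.0527, 0.1332]
orientation: [-1.564, 0.159, -0.162]
ft_force: [1.4, 1.3, 5.1]
grip_width: 0.149
```

Request:
{"api": "servo_tool", "payload": {
  "moves": [
    {"tx": 0, "ty": -0.7, "tz": 0, "ax": 0, "ay": 0, "az": 0, "jaw": 0},
    {"tx": 0, "ty": -1.5, "tz": 0, "ax": 0, "ay": 0, "az": 0, "jaw": 0},
    {"tx": 0, "ty": -2, "tz": 0, "ax": 0, "ay": 0, "az": 0, "jaw": 0},
    {"tx": 0, "ty": -2, "tz": 0, "ax": 0, "ay": 0, "az": 0, "jaw": 0},
    {"tx": 0, "ty": -2, "tz": 0, "ax": 0, "ay": 0, "az": 0, "jaw": 0},
    {"tx": 0, "ty": -2, "tz": 0, "ax": 0, "ay": 0, "az": 0, "jaw": 0},
    {"tx": 0, "ty": -1.5, "tz": 0, "ax": 0, "ay": 0, "az": 0, "jaw": 0},
    {"tx": 0, "ty": -0.5, "tz": 0, "ax": 0, "ay": 0, "az": 0, "jaw": 0},
    {"tx": 0, "ty": 0, "tz": 0, "ax": 0, "ay": 0, "az": 0, "jaw": 0}
  ]
}}

```text
time_s: 6.82
position: [0.6677, -0.053, 0.2542]
orientation: [-1.565, 0.161, -0.161]
ft_force: [0.0, -0.6, -3.5]
grip_width: 0.15
```

```bash
sed -i 's/C\[:,2\]\*.0187/C[:,2]*.0168/' h.py
python3 - <<'E'
import h; from h import *
yb=pickle.load(open('r.pkl','rb'))['cleat_board'][2]
# pre pose: strip edge 60 mm before the face, yaw board, upright, high
bx,bz=barfromstrip(-.075,.19,0); print(bx,bz,cad(bw(bx,bz),yb)[0]); rows(cad(bw(bx,bz),yb),16)
E
```

```text
-0.14500000000000002 0.264 [0.51011273 0.23859566 0.2472    ]
16 rows t [-0.948  0.044  1.865] a [ 0.   -1.76 -0.  ] tot [-15.17   0.7   29.85] [ 0.000e+00 -2.816e+01 -1.000e-02]
```

Request:
{"api": "servo_tool", "payload": {
  "moves": [
    {"tx": -0.95, "ty": 0, "tz": 1.86, "ax": 0, "ay": -1.76, "az": 0, "jaw": 0},
    {"tx": -0.95, "ty": 0, "tz": 1.86, "ax": 0, "ay": -1.76, "az": 0, "jaw": 0},
    {"tx": -0.95, "ty": 0, "tz": 1.86, "ax": 0, "ay": -1.76, "az": 0, "jaw": 0},
    {"tx": -0.95, "ty": 0, "tz": 1.86, "ax": 0, "ay": -1.76, "az": 0, "jaw": 0},
    {"tx": -0.95, "ty": 0, "tz": 1.86, "ax": 0, "ay": -1.76, "az": 0, "jaw": 0},
    {"tx": -0.95, "ty": 0, "tz": 1.86, "ax": 0, "ay": -1.76, "az": 0, "jaw": 0},
    {"tx": -0.95, "ty": 0, "tz": 1.86, "ax": 0, "ay": -1.76, "az": 0, "jaw": 0},
    {"tx": -0.95, "ty": 0, "tz": 1.86, "ax": 0, "ay": -1.76, "az": 0, "jaw": 0},
    {"tx": -0.95, "ty": 0, "tz": 1.86, "ax": 0, "ay": -1.76, "az": 0, "jaw": 0},
    {"tx": -0.95, "ty": 0, "tz": 1.86, "ax": 0, "ay": -1.76, "az": 0, "jaw": 0},
    {"tx": -0.95, "ty": 0, "tz": 1.86, "ax": 0, "ay": -1.76, "az": 0, "jaw": 0},
    {"tx": -0.95, "ty": 0, "tz": 1.86, "ax": 0, "ay": -1.76, "az": 0, "jaw": 0},
    {"tx": -0.95, "ty": 0, "tz": 1.86, "ax": 0, "ay": -1.76, "az": 0, "jaw": 0},
    {"tx": -0.95, "ty": 0, "tz": 1.86, "ax": 0, "ay": -1.76, "az": 0, "jaw": 0},
    {"tx": -0.95, "ty": 0, "tz": 1.86, "ax": 0, "ay": -1.76, "az": 0, "jaw": 0},
    {"tx": -0.95, "ty": 0, "tz": 1.86, "ax": 0, "ay": -1.76, "az": 0, "jaw": 0},
    {"tx": 0, "ty": 0, "tz": 0, "ax": 0, "ay": 0, "az": 0, "jaw": 0}
  ]
}}

```text
time_s: 8.95
position: [0.5085, 0.2391, 0.2544]
orientation: [-1.559, -0.227, 0.227]
ft_force: [-0.2, -0.4, -2.8]
grip_width: 0.148
```

```bash
cat > see.py <<'E'
import sys,h; from h import *
from plant import get_image,sensors
s=sensors.get_state(); M=R.from_rotvec(s['orientation']).as_matrix()
C=np.c_[M[:,2],-M[:,0],-M[:,1]]; bar=s['position']+C[:,2]*.0168; G=np.eye(4);G[:3,:3]=C;G[:3,3]=bar-C[:,2]*.15
r=pickle.load(open('r.pkl','rb'))['cleat_board']; B=T(r[0],r[1],0,r[2])
q=np.linalg.inv(B)@G@[.07,0,.076,1]; print('strip in board',q[:3].round(4),'pitch',np.degrees(np.arcsin(-C[2,0])).round(2),'yawerr',np.degrees(np.arctan2(*(B[:3,:3].T@C[:,0])[1::-1])).round(2))
out=[]
for n in('scene','top'):
    im=get_image(n); x0,x1,y0,y1=(395,495,110,260) if n=='scene' else (110,250,145,325)
    k=4 if n=='scene' else 3; o=cv2.resize(im['img'][y0:y1,x0:x1,::-1],None,fx=k,fy=k,interpolation=cv2.INTER_CUBIC)
    for P,W,c in((BLUE,G,(0,255,255)),(BOARD,B,(0,255,0))):
        for p in P: cv2.polylines(o,[cv2.convexHull(((proj(p@W[:3,:3].T+W[:3,3],im)+.5-[x0,y0])*k).round().astype(np.int32))],True,c,1)
    out.append(np.vstack([o,np.zeros((600-o.shape[0],o.shape[1],3),np.uint8)]))
cv2.imwrite(sys.argv[1],np.hstack(out)[:, :800])
E
python3 see.py pics/e.png
python3 - <<'E'
import h; from h import *
yb=pickle.load(open('r.pkl','rb'))['cleat_board'][2]; th=np.radians(15)
bx,bz=barfromstrip(-.075,.19,th); rows(cad(bw(bx,bz),yb,th),6)
E
```

```text
strip in board [-0.0741  0.0016  0.1972] pitch -0.0 yawerr 0.17
6 rows t [ 0.008 -0.181  0.278] a [-2.5   0.01  0.01] tot [ 0.05 -1.09  1.67] [-14.97   0.04   0.04]
```

View pics/e.png

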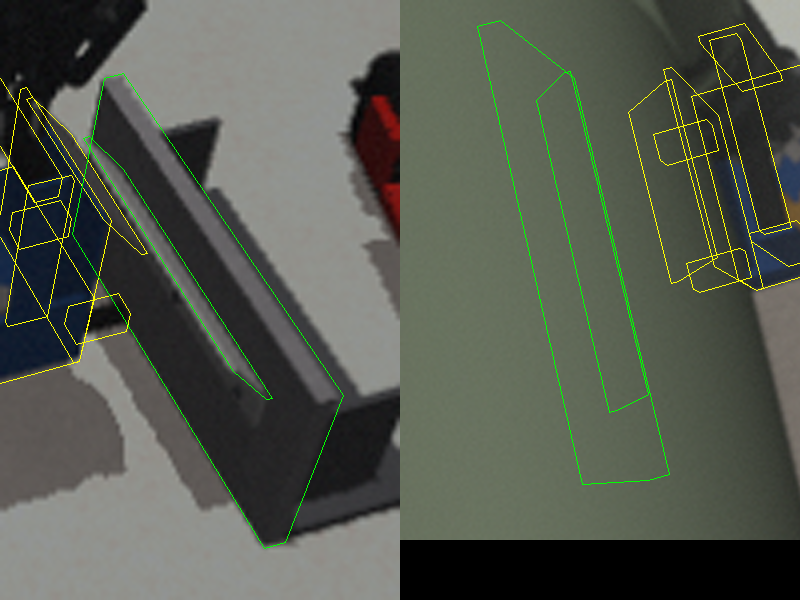

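Request:
{"api": "servo_tool", "payload": {
  "moves": [
    {"tx": 0, "ty": -0.18, "tz": 0.28, "ax": -2.5, "ay": 0, "az": 0, "jaw": 0},
    {"tx": 0, "ty": -0.18, "tz": 0.28, "ax": -2.5, "ay": 0, "az": 0, "jaw": 0},
    {"tx": 0, "ty": -0.18, "tz": 0.28, "ax": -2.5, "ay": 0, "az": 0, "jaw": 0},
    {"tx": 0, "ty": -0.18, "tz": 0.28, "ax": -2.5, "ay": 0, "az": 0, "jaw": 0},
    {"tx": 0, "ty": -0.18, "tz": 0.28, "ax": -2.5, "ay": 0, "az": 0, "jaw": 0},
    {"tx": 0, "ty": -0.18, "tz": 0.28, "ax": -2.5, "ay": 0, "az": 0, "jaw": 0},
    {"tx": 0, "ty": 0, "tz": 0, "ax": 0, "ay": 0, "az": 0, "jaw": 0}
  ]
}}

```text
time_s: 9.93
position: [0.505, 0.2553, 0.2628]
orientation: [-1.818, -0.262, 0.202]
ft_force: [-0.4, 0.9, -3.0]
grip_width: 0.148
```

```bash
python3 see.py pics/f.png
python3 - <<'E'
import h; from h import *
yb=pickle.load(open('r.pkl','rb'))['cleat_board'][2]; th=np.radians(15)
for sx,sz,n in((-.012,.165,4),(-.010,.125,3)):
  bx,bz=barfromstrip(sx,sz,th); rows(cad(bw(bx,bz),yb,th),n)
E
```

```text
strip in board [-0.0746  0.0003  0.1894] pitch 14.95 yawerr 0.04
4 rows t [0.006 0.185 1.69 ] a [-0.01 -0.01 -0.  ] tot [0.02 0.74 6.76] [-0.04 -0.02 -0.  ]
3 rows t [0.008 1.518 2.663] a [-0.01 -0.01 -0.  ] tot [0.02 4.55 7.99] [-0.04 -0.02 -0.  ]
```

Request:
{"api": "servo_tool", "payload": {
  "moves": [
    {"tx": 0, "ty": 0.12, "tz": 1.13, "ax": 0, "ay": 0, "az": 0, "jaw": 0},
    {"tx": 0, "ty": 0.12, "tz": 1.13, "ax": 0, "ay": 0, "az": 0, "jaw": 0},
    {"tx": 0, "ty": 0.12, "tz": 1.13, "ax": 0, "ay": 0, "az": 0, "jaw": 0},
    {"tx": 0, "ty": 0.12, "tz": 1.13, "ax": 0, "ay": 0, "az": 0, "jaw": 0},
    {"tx": 0, "ty": 0.12, "tz": 1.13, "ax": 0, "ay": 0, "az": 0, "jaw": 0},
    {"tx": 0, "ty": 0.12, "tz": 1.13, "ax": 0, "ay": 0, "az": 0, "jaw": 0},
    {"tx": 0, "ty": 0, "tz": 0, "ax": 0, "ay": 0, "az": 0, "jaw": 0}
  ]
}}

```text
time_s: 10.9
position: [0.4864, 0.3166, 0.2381]
orientation: [-1.819, -0.263, 0.203]
ft_force: [0.5, 0.3, -4.2]
grip_width: 0.15
```

```bash
python3 see.py pics/g.png
python3 - <<'E'
import h; from h import *
yb=pickle.load(open('r.pkl','rb'))['cleat_board'][2]; th=np.radians(15)
for sx,sz,n in((-.010,.122,8),):
  bx,bz=barfromstrip(sx,sz,th); rows(cad(bw(bx,bz),yb,th),n)
E
```

```text
strip in board [-0.0107  0.0009  0.1647] pitch 15.01 yawerr 0.09
8 rows t [0.006 0.518 0.158] a [0. 0. 0.] tot [0.05 4.14 1.26] [0.02 0.02 0.  ]
```

View pics/g.png

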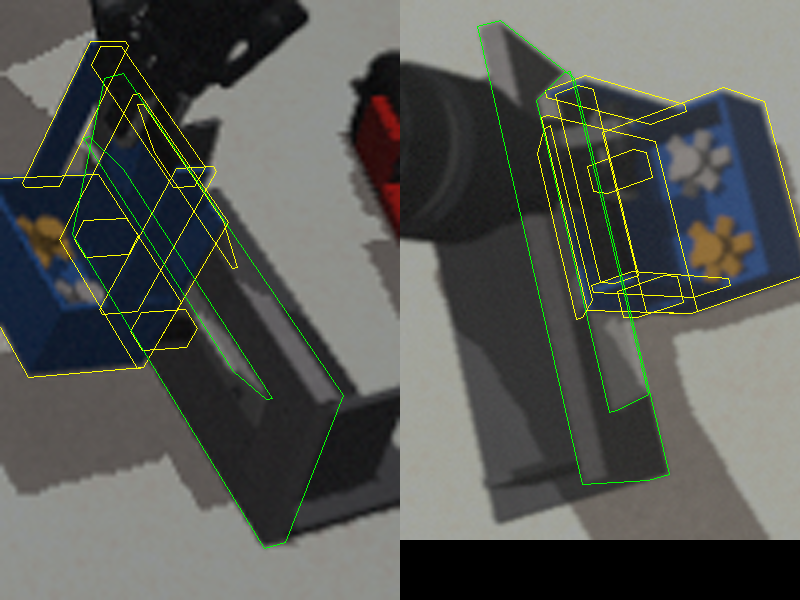

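Request:
{"api": "servo_tool", "payload": {
  "moves": [
    {"tx": 0, "ty": 0.52, "tz": 0.16, "ax": 0, "ay": 0, "az": 0, "jaw": 0},
    {"tx": 0, "ty": 0.52, "tz": 0.16, "ax": 0, "ay": 0, "az": 0, "jaw": 0},
    {"tx": 0, "ty": 0.52, "tz": 0.16, "ax": 0, "ay": 0, "az": 0, "jaw": 0},
    {"tx": 0, "ty": 0.52, "tz": 0.16, "ax": 0, "ay": 0, "az": 0, "jaw": 0},
    {"tx": 0, "ty": 0.52, "tz": 0.16, "ax": 0, "ay": 0, "az": 0, "jaw": 0},
    {"tx": 0, "ty": 0.52, "tz": 0.16, "ax": 0, "ay": 0, "az": 0, "jaw": 0},
    {"tx": 0, "ty": 0.52, "tz": 0.16, "ax": 0, "ay": 0, "az": 0, "jaw": 0},
    {"tx": 0, "ty": 0.52, "tz": 0.16, "ax": 0, "ay": 0, "az": 0, "jaw": 0},
    {"tx": 0, "ty": 0, "tz": 0, "ax": 0, "ay": 0, "az": 0, "jaw": 0}
  ]
}}

```text
time_s: 12.12
position: [0.4861, 0.3172, 0.1946]
orientation: [-1.819, -0.262, 0.202]
ft_force: [-1.2, -0.6, -3.8]
grip_width: 0.151
```

```bash
python3 see.py pics/h.png
python3 - <<'E'
import h; from h import *
yb=pickle.load(open('r.pkl','rb'))['cleat_board'][2]
bx,bz=barfromstrip(-.007,.117,0); rows(cad(bw(bx,bz),yb,0),8)
bx,bz=barfromstrip(-.002,.109,0); rows(cad(bw(bx,bz),yb,0),8)
E
```

```text
strip in board [-0.01    0.0009  0.1212] pitch 15.02 yawerr 0.02
8 rows t [ 0.006  0.287 -0.139] a [1.88 0.   0.  ] tot [ 0.05  2.29 -1.11] [1.5e+01 1.0e-02 0.0e+00]
8 rows t [ 0.006  0.377 -0.062] a [1.88 0.   0.  ] tot [ 0.05  3.01 -0.5 ] [1.5e+01 1.0e-02 0.0e+00]
```

Request:
{"api": "servo_tool", "payload": {
  "moves": [
    {"tx": 0, "ty": 0.27, "tz": -0.13, "ax": 1.88, "ay": 0, "az": 0, "jaw": 0},
    {"tx": 0, "ty": 0.27, "tz": -0.13, "ax": 1.88, "ay": 0, "az": 0, "jaw": 0},
    {"tx": 0, "ty": 0.27, "tz": -0.13, "ax": 1.88, "ay": 0, "az": 0, "jaw": 0},
    {"tx": 0, "ty": 0.27, "tz": -0.13, "ax": 1.88, "ay": 0, "az": 0, "jaw": 0},
    {"tx": 0, "ty": 0.27, "tz": -0.13, "ax": 1.88, "ay": 0, "az": 0, "jaw": 0},
    {"tx": 0, "ty": 0.27, "tz": -0.13, "ax": 1.88, "ay": 0, "az": 0, "jaw": 0},
    {"tx": 0, "ty": 0.27, "tz": -0.13, "ax": 1.88, "ay": 0, "az": 0, "jaw": 0},
    {"tx": 0, "ty": 0.27, "tz": -0.13, "ax": 1.88, "ay": 0, "az": 0, "jaw": 0},
    {"tx": 0, "ty": 0, "tz": 0, "ax": 0, "ay": 0, "az": 0, "jaw": 0}
  ]
}}

```text
time_s: 13.35
position: [0.4902, 0.3038, 0.1751]
orientation: [-1.558, -0.223, 0.224]
ft_force: [0.5, 1.3, -3.2]
grip_width: 0.153
```

```bash
python3 see.py pics/i.png
python3 - <<'E'
import h; from h import *
yb=pickle.load(open('r.pkl','rb'))['cleat_board'][2]
bx,bz=barfromstrip(-.002,.109,0); rows(cad(bw(bx,bz),yb,0),8)
E
```

```text
strip in board [-0.0068  0.0006  0.1179] pitch -0.05 yawerr -0.06
8 rows t [0.006 0.115 0.052] a [-0.01 -0.   -0.  ] tot [0.05 0.92 0.42] [-0.04 -0.   -0.  ]
```

View pics/i.png

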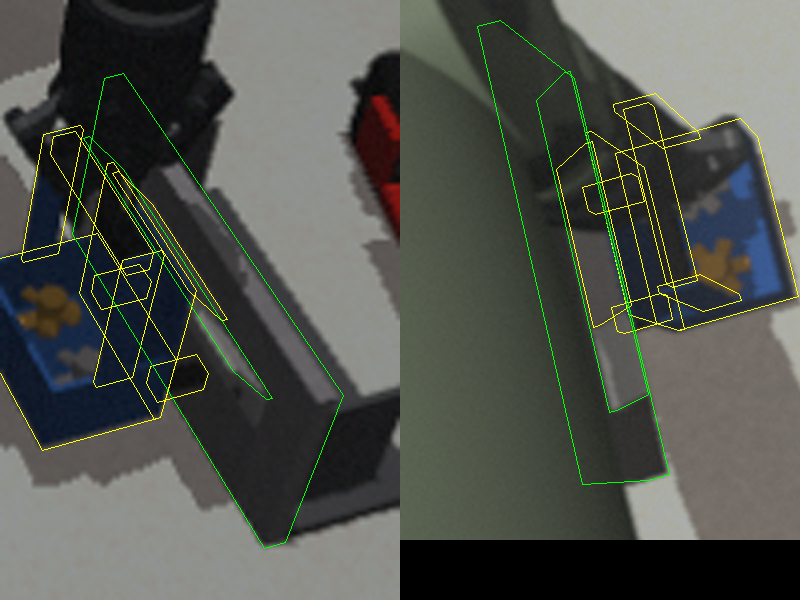

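Request:
{"api": "servo_tool", "payload": {
  "moves": [
    {"tx": 0, "ty": 0.12, "tz": 0.05, "ax": 0, "ay": 0, "az": 0, "jaw": 0},
    {"tx": 0, "ty": 0.12, "tz": 0.05, "ax": 0, "ay": 0, "az": 0, "jaw": 0},
    {"tx": 0, "ty": 0.12, "tz": 0.05, "ax": 0, "ay": 0, "az": 0, "jaw": 0},
    {"tx": 0, "ty": 0.12, "tz": 0.05, "ax": 0, "ay": 0, "az": 0, "jaw": 0},
    {"tx": 0, "ty": 0.12, "tz": 0.05, "ax": 0, "ay": 0, "az": 0, "jaw": 0},
    {"tx": 0, "ty": 0.12, "tz": 0.05, "ax": 0, "ay": 0, "az": 0, "jaw": 0},
    {"tx": 0, "ty": 0, "tz": 0, "ax": 0, "ay": 0, "az": 0, "jaw": 0}
  ]
}}

```text
time_s: 14.32
position: [0.4893, 0.3072, 0.1681]
orientation: [-1.559, -0.225, 0.225]
ft_force: [1.8, -2.1, -3.1]
grip_width: 0.152
```

```bash
python3 see.py pics/j.png
```

```text
strip in board [-0.0033  0.0006  0.1109] pitch -0.0 yawerr 0.0
```

Slight contact is beginning; a bit more, then press gently.

Request:
{"api": "servo_tool", "payload": {
  "moves": [
    {"tx": 0, "ty": 0.1, "tz": 0.04, "ax": 0, "ay": 0, "az": 0, "jaw": 0},
    {"tx": 0, "ty": 0.1, "tz": 0.04, "ax": 0, "ay": 0, "az": 0, "jaw": 0},
    {"tx": 0, "ty": 0.1, "tz": 0, "ax": 0, "ay": 0, "az": 0, "jaw": 0},
    {"tx": 0, "ty": 0, "tz": 0, "ax": 0, "ay": 0, "az": 0, "jaw": 0}
  ]
}}

```text
time_s: 14.92
position: [0.4895, 0.3078, 0.1659]
orientation: [-1.559, -0.225, 0.224]
ft_force: [-0.8, -5.4, 4.8]
grip_width: 0.15
```

```bash
python3 see.py pics/k.png
```

```text
strip in board [-0.0028  0.0002  0.1087] pitch 0.02 yawerr -0.01
```

Request:
{"api": "servo_tool", "payload": {
  "moves": [
    {"tx": 0, "ty": 0, "tz": 0, "ax": 0, "ay": 0, "az": 0, "jaw": 30},
    {"tx": 0, "ty": 0, "tz": 0, "ax": 0, "ay": 0, "az": 0, "jaw": 60},
    {"tx": 0, "ty": 0, "tz": 0, "ax": 0, "ay": 0, "az": 0, "jaw": 70},
    {"tx": 0, "ty": 0, "tz": 0, "ax": 0, "ay": 0, "az": 0, "jaw": 70},
    {"tx": 0, "ty": 0, "tz": 0, "ax": 0, "ay": 0, "az": 0, "jaw": 70},
    {"tx": 0, "ty": 0, "tz": 0, "ax": 0, "ay": 0, "az": 0, "jaw": 70}
  ]
}}

```text
time_s: 15.78
position: [0.4891, 0.3083, 0.1652]
orientation: [-1.558, -0.225, 0.225]
ft_force: [-0.3, 0.6, -0.0]
grip_width: 0.701
```

Request:
{"api": "servo_tool", "payload": {
  "moves": [
    {"tx": 0, "ty": -0.5, "tz": 0, "ax": 0, "ay": 0, "az": 0, "jaw": 70},
    {"tx": 0, "ty": -1, "tz": 0, "ax": 0, "ay": 0, "az": 0, "jaw": 70},
    {"tx": 0, "ty": -2, "tz": 0, "ax": 0, "ay": 0, "az": 0, "jaw": 70},
    {"tx": 0, "ty": -2, "tz": 0, "ax": 0, "ay": 0, "az": 0, "jaw": 70},
    {"tx": 0, "ty": -2, "tz": 0, "ax": 0, "ay": 0, "az": 0, "jaw": 70},
    {"tx": 0, "ty": -2, "tz": 0, "ax": 0, "ay": 0, "az": 0, "jaw": 70},
    {"tx": 0, "ty": -2, "tz": 0, "ax": 0, "ay": 0, "az": 0, "jaw": 70},
    {"tx": 0, "ty": 0, "tz": -4, "ax": 0, "ay": 0, "az": 0, "jaw": 70},
    {"tx": 0, "ty": 0, "tz": -4, "ax": 0, "ay": 0, "az": 0, "jaw": 70},
    {"tx": 0, "ty": 0, "tz": -4, "ax": 0, "ay": 0, "az": 0, "jaw": 70},
    {"tx": 0, "ty": 0, "tz": -4, "ax": 0, "ay": 0, "az": 0, "jaw": 70},
    {"tx": 0, "ty": 0, "tz": -4, "ax": 0, "ay": 0, "az": 0, "jaw": 70},
    {"tx": 0, "ty": 0, "tz": -4, "ax": 0, "ay": 0, "az": 0, "jaw": 70},
    {"tx": 0, "ty": 0, "tz": 0, "ax": 0, "ay": 0, "az": 0, "jaw": 70}
  ]
}}

```text
time_s: 17.52
position: [0.5578, 0.0755, 0.2808]
orientation: [-1.559, -0.222, 0.221]
ft_force: [-0.1, -0.1, -0.1]
grip_width: 0.703
```

```bash
sed 's/^C=np.c_.*/C=R.from_euler("Z",pickle.load(open("r.pkl","rb"))["cleat_board"][2]).as_matrix(); bar=bw(-.072,.183); G=np.eye(4);G[:3,:3]=C;G[:3,3]=bar-C[:,2]*.15/' see.py > see2.py; python3 see2.py pics/l.png
```

```text
strip in board [-0.002  0.     0.109] pitch -0.0 yawerr 0.0
```

View pics/l.png

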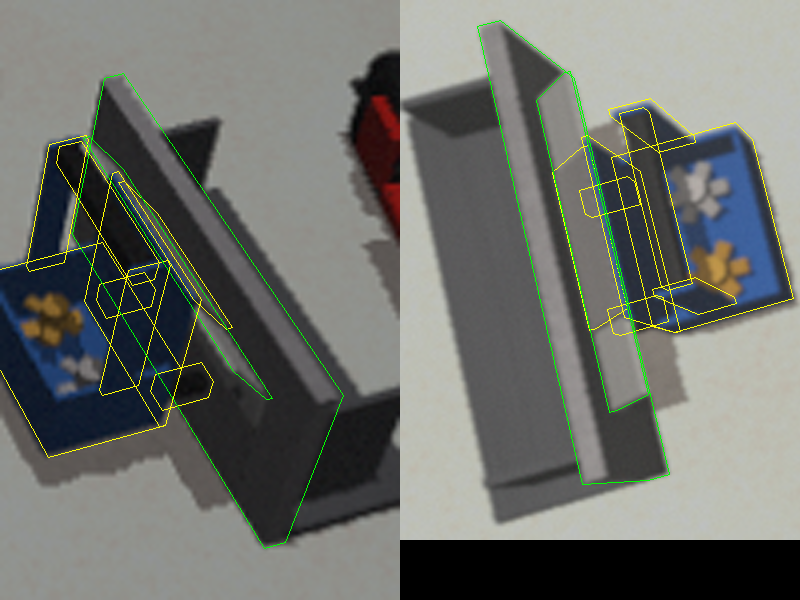

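The caddy, now released, lies on the outline predicted for the fully hung pose in both views (the tray corner at (48,457) in the scene view and the right-hand tray edge at (793,297) in the top view). It is clear of the bench and square to the board. I'm handing it in.

```bash
python3 -c "
from plant import ctrl; ctrl.close_job()"
```

```text
the job is handed in; nothing more can be done
```

The blue caddy is hanging on the cleat, and I handed the job in at about 17.5 s of the 42 s allowed; the system reports no verdict.

- **What I did:** I located both caddies and the board by fitting their outlines in the scene and top views. I gripped the caddy by its bar, tipped it 15° towards the board over the cleat, lowered the strip into the groove and turned it upright. I then let it down until the board took its weight, opened the jaws and backed away.
- **Tipped stage:** the strip's edge was 10–11 mm from the board's face, falling from 165 to 121 mm above the bench at a 15° tip. That is well inside the required window and lasted over 1 s.
- **Seating:** just before release the strip's edge was at x −2.8 mm, y 0.2 mm and z 108.7 mm in the board's frame, against the nominal −2 / 0 / 109. The vertical force changed from −3.5 N to +4.8 N, which shows the board had taken the weight.
- **After release:** the force on the arm was about 0. Both camera views match the outline of the ideal hung pose.
- **Not checked:** I did not measure the contact force or the caddy's speed after release. I also did not look at the grey caddy again, but the arm never went near it.

No check failed or disagreed. One move call was refused at the start because a row left out some of its numbers, and nothing moved.

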